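# Park the craft knife in its dock

### The arm

A 6-joint arm with a two-finger parallel gripper is mounted at the origin on the work surface. World frame = base frame: x ahead of the robot, y to its left, z up, the work surface at z = 0. Lengths are in mm, angles in rad, forces in N, time in s.
With the tool pointing down it reaches from about 350 to 975 mm from the base axis. Payload 7.1 kg.
Tool frame: the origin (TCP) lies between the finger pads; the fingertips stand 14 mm ahead of it and the grasp point (between the pads) lies 5 mm behind it; z points along the fingers, y is the direction in which the jaws open and shut (so a half turn about z gives the same grasp; the last joint's range is limited). The gripper opens to 88 mm and grips with 3 to 60 N. Pads are 20 mm wide; open, the fingers measure 115 mm over their backs; the gripper's body (75 mm by 178 mm) begins 61 mm behind the grasp point.
Start: joints at [1.103, 0.423, 1.63, -0, 1.089, -0.019], TCP at [271.145, 563.103, 236.675] pointing down, gripper open.
Joint ranges: [-3, 3], [-0.9, 2.11], [0.09, 2.58], [-1.31, 4.45], [0.11, 2.69], [-2.54, 2.54]. Speed limits (rad/s): [2.39, 2.39, 3.01, 3.14, 3.14, 3.14].

### API

Orientations are given as a rotation vector (axis times angle).
In Python, from workcell import get_obs, get_image, calibration, close_job, regions_of, place_of gives the robot as it stands.
- The arm moves only by the tool move_arm, never from a script. Its argument "deltas" is a list of rows, each a list of 5 numbers: the closure in counts, from 0 (fully open) to 255 (shut), then the shift along the tool's x, y, z in m, then the turn about the tool's z in rad. In form: [[grip, x, y, z, roll], ...]. A call has 1 to 5 rows; each row is the pose to reach, as a shift and turn from the pose commanded when the call began, along the tool's axes at that moment; what a row does not reach only later rows make up. A row lasts 1/12 s, in which the tool goes at most 41.7 mm and 7.16 degrees, less where a joint would pass 70% of its speed; a pose out of reach is approached as far as the arm can. A call with a gripper value outside its range is refused whole. The fingers move at their own pace and stop on an object; the grip force is fixed at half the most. Time passes only in rows, so rows that repeat a pose let the fingers close. It gives the time, the measured TCP pose, the force and the opening at its end, in the units of the state.
- get_obs(): the state, without advancing time (a new reading comes with each control period).
- get_image(name): name is "scene" or "top" or "wrist"; returns the picture (384x512x3 uint8, blue, green, red); there is no depth.
- calibration(name): a dict with "intrinsics" (3x3 intrinsics, pixels), "distortion" ([k1, k2, p1, p2, k3] as OpenCV has them; the pictures are not rectified), "world_to_cam" (4x4, takes a point from world to camera coordinates); the wrist camera has in their place "hand_eye" (4x4, takes a point from camera to tool coordinates, whose origin is the TCP and whose axes are the flange's). Camera axes: x right, y down, z forward; pixel columns grow to the right and rows downward; lengths in mm; the calibration is good to about 2 mm. A picture is of the moment at which its call begins: read the wrist's pose just before it. calibration takes no time and is no camera call.
- close_job(): hands the job in, once; it reports no verdict.
Trained networks look in the newest picture that a camera, given by its name, has taken for a name from the list of things; names that differ only in an ending like _2 or _b are one class to them, and where a whole thing is asked for, a point or a joint stands for the part that bears it (a point fixed in the world has none). Each returns a list of dicts, best first, with "conf" (0 to 1); they miss things now and then, are a little off and sometimes report something else, mostly with a low value. They report only what shows in the picture. A call takes as long as a camera call.
- regions_of(camera, name): "region" (384x512 bool, what is visible of it).
- place_of(camera, name): "location" ([x, y, z] in mm, in world coordinates, good to about 4 mm: a listed point, or the origin of a listed thing).
The state is a dict: "t": time; "qpos": joint angles; "qvel": joint speeds; "joint_torque": joint torques, N m; "ee_pos": TCP position; "orientation": TCP orientation; "ft_force": force on the tool from outside, world axes, zero at the start; "moment": the same for the moment, N m; "width": finger opening in mm.
Only numpy, scipy, OpenCV 4.12 (cv2) and the standard library are available. Lean on these libraries where they do the work, as an engineer would, in place of code of your own. Each camera call takes 0.05 s, during which the arm holds its last target.

### The job

Put the long craft knife away in its wooden dock: press its round barrel straight down into both spring clips until they snap around it and it is fully home, with the blade still short of the blade guard, then slide the knife forward through the clips, blade into the guard, until you feel its hexagonal collar come up firmly against the steel sleeve of the guard. Press and push gently, let go of the knife, and leave everything else on the bench where it is.

Things in the scene. Friction and masses are not known exactly. Their poses are not given: they have to be found in the camera images.
- knife_mid (a point): craft knife, 222 mm long, 60 to 120 g, lying on the bench; point on its barrel's axis, half-way along, 9 mm above the bench at the start; x axis along the barrel towards the blade. Barrel: plain round aluminium, 14 mm thick, from 85 mm behind to 85 mm ahead of this point. Behind it a dark cap 18 mm across, 10 mm long; ahead a dark hexagonal collar 18 mm across flats, 14 mm long
- knife_shoulder (a point): point on the knife's axis in the front face of the hexagonal collar, 99 mm ahead of knife_mid, same axes; a cone (11 mm thick at the collar) and the blade (7 mm wide) reach 28 mm farther ahead
- cradle: the two rigid steel saddles, one under each clip, where the barrel comes to rest; origin half-way between the clips, on the line of the barrel's axis when home, 42 mm above the bench; x axis along the dock towards the guard, z up. The clips hold the barrel down on the saddles with about 10 N; they take 40 N, this included. The barrel slides lengthwise in them against 2 to 8 N
- rear_clip (a point): centre of the rear spring clip on the home axis, 52 mm behind the cradle's origin, same axes. Steel, 12 mm wide, two sprung fingers: lips 6 mm above the axis with a gap of 9 mm, flaring open to 24 mm, 15 mm above the axis. Both clips together resist the barrel from about 13 mm above home, most (8 to 15 N) about 9 mm above it, give way with a snap about 5 mm above home, then draw it down
- front_clip (a point): centre of the front spring clip, 52 mm ahead of the cradle's origin, same axes, made like the rear clip; 92 mm are free between the two clips
- dock: wooden board, 306 by 70 by 12 mm, that carries clips, saddles and guard, screwed to the bench; origin on the bench under the cradle's, x axis towards the guard. The clips stand on small wooden blocks; between them the board's top is free, 30 mm below the home axis
- guard: blade guard at the front of the dock: wooden block 50 mm long, 33 wide, clear roof 15 mm above the home axis. Origin on that axis in its rear face, 123 mm ahead of the cradle's, axes as the dock. From this face a rigid round steel sleeve (outside 22 mm, bore 13 mm) stands 2 to 14 mm proud towards the clips, set anew each time, not reported: to be felt. The collar stops on its end; it takes pushes up to 20 N
- brush_pot: bystander: terracotta pot 72 mm across, 85 mm high, with brushes up to 190 mm; origin under its centre
- glue_bottle: bystander: white bottle 44 mm across, 105 mm high; origin under its centre
- bead_bowl: bystander: white bowl of beads 110 mm across, 42 mm high; origin under its centre
- offcut: bystander: dark wooden block 90 by 50 by 22 mm; origin under its centre
- paint_jar: bystander: green jar 56 mm across, 60 mm high; origin under its centre
- flat_brush: bystander: flat paint brush 190 mm long, 42 mm wide, lying along its x axis; origin under its middle
- tile_tray: bystander: blue tray of mosaic tiles 110 by 80 by 28 mm; origin under its centre

How it is judged:
By the outcome, as a careful person would: the job done as asked, in the order asked, and still so for the second after the job is handed in, with the robot touching nothing.
It also fails if it takes over 69 s, if anything falls off the work surface, if the arm or the gripper's body presses on something with over 40 N, if the wrist force passes 120 N, or if a joint passes its speed limit or range.

## Working session

There is one attempt and no reset: what is moved stays moved. The work goes in short steps, Python scripts to look and compute and a tool call to move; the robot and the scene stay as the last step left them, time stands still between calls to the robot, and variables do not carry over. Pictures are saved under pics/ and viewed, and the job is handed in when it is done.

Besides the shell and the picture viewer there is one more tool, called in YAML: its name, and indented under it one key for each argument. move_arm: Moves the arm, as the interface text tells. Its arguments: {"type":"object","properties":{"deltas":{"type":"array","items":{"type":"array","items":{"type":"number"}}}},"required":["deltas"]}

```bash
mkdir -p pics; ls; python3 - <<'E'
from workcell import *
import cv2,numpy as np
np.set_printoptions(precision=2,suppress=True)
o=get_obs();print({k:np.round(v,3) for k,v in o.items()})
for c in ["scene","top","wrist"]:
    im=get_image(c);cv2.imwrite(f"pics/{c}0.png",im)
    for k,v in calibration(c).items(): print(c,k,np.array(v).tolist())
for n in ["knife_mid","knife_shoulder","cradle","rear_clip","front_clip","guard","dock"]:
    for c in ["top","scene"]:
        r=place_of(c,n); print(n,c,[(np.round(d["location"],1),round(d["conf"],2)) for d in r][:3])
print(get_obs()["t"])
E
```

```text
pics
{'t': np.float64(0.0), 'qpos': array([ 1.1 ,  0.42,  1.63,  0.  ,  1.09, -0.02]), 'qvel': array([ 0., -0., -0.,  0., -0., -0.]), 'joint_torque': array([  0.  , -54.46, -27.37,   0.06,   0.02,  -0.  ]), 'ee_pos': array([270.91, 562.63, 235.9 ]), 'orientation': array([-0.7 , -3.06,  0.  ]), 'ft_force': array([ 0.61,  0.83, -0.06]), 'moment': array([ 0.03, -0.04, -0.03]), 'width': np.float64(87.724)}
scene intrinsics [[498.3686815933283, 0.0, 251.55331140831595], [0.0, 498.3686815933283, 194.19748652427202], [0.0, 0.0, 1.0]]
scene distortion [-0.1290466076480853, 0.0, 0.0, 0.0, 0.0]
scene world_to_cam [[0.4903179878314, 0.8714127213093845, 0.015104302338751121, -272.718616800997], [0.49059648484423146, -0.2616370787239534, -0.8311805628714374, -219.57069843247197], [-0.7203494706511911, 0.4149528987451095, -0.5557973839049444, 1877.89976524236], [0.0, 0.0, 0.0, 1.0]]
top intrinsics [[432.9247038112142, 0.0, 252.1025396007698], [0.0, 432.9247038112142, 188.9868369726821], [0.0, 0.0, 1.0]]
top distortion [-0.08305683268304775, 0.0, 0.0, 0.0, 0.0]
top world_to_cam [[0.0151537976378810
[... 789 characters left out ...]
,  11.6]), 0.64)]
knife_mid scene [(array([530.2, 218.7,   6.5]), 0.73)]
knife_shoulder top [(array([434.9, 224.9,   9.1]), 0.9)]
knife_shoulder scene [(array([430.6, 223.8,   8.1]), 0.63)]
cradle top []
cradle scene [(array([ 576.2, -160.1,   38.7]), 0.61)]
rear_clip top []
rear_clip scene [(array([ 622.4, -172.7,   43.5]), 0.64)]
front_clip top [(array([ 526.2, -147.2,   40.5]), 0.57)]
front_clip scene [(array([ 527. , -143.7,   39.6]), 0.74)]
guard top [(array([ 458.5, -135. ,   40.4]), 0.78), (array([433. , 227.2,   6.3]), 0.5)]
guard scene [(array([ 450.3, -135.7,   42.8]), 0.6)]
dock top [(array([ 576.5, -158.6,   -0.6]), 0.78)]
dock scene [(array([ 574.4, -156. ,   -3.4]), 0.57)]
0.85
```

View pics/top0.png

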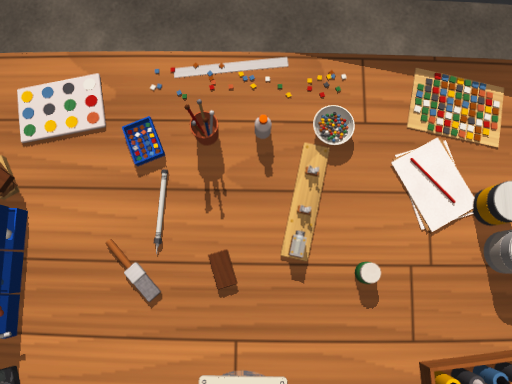

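View pics/scene0.png

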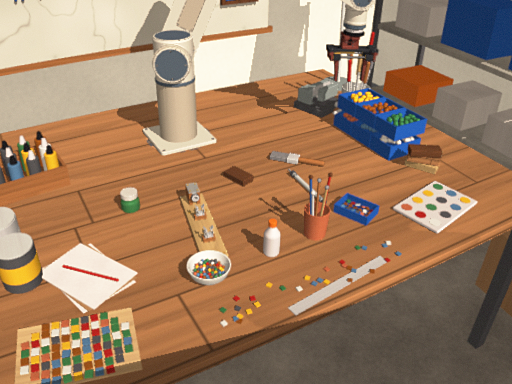

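View pics/wrist0.png

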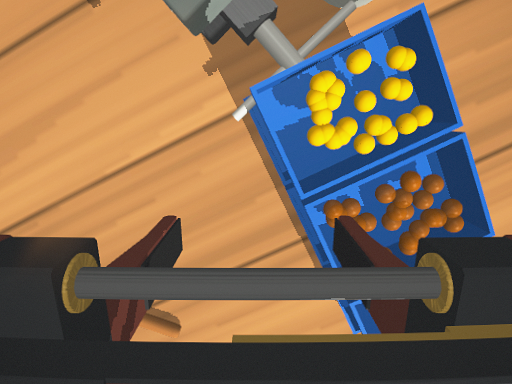

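```bash
cat > h.py <<'E'
from workcell import *
import cv2,numpy as np
from scipy.spatial.transform import Rotation as R
np.set_printoptions(precision=2,suppress=True)
def T():
    o=get_obs();return R.from_rotvec(o["orientation"]).as_matrix(),np.array(o["ee_pos"])
def delta(target,heading):
    Rm,p=T();d=Rm.T@(np.array(target)-p)
    cur=np.arctan2(Rm[1,0],Rm[0,0]);a=(heading-cur+np.pi)%(2*np.pi)-np.pi
    print("delta mm",d,"roll",round(-a,4),"cur heading",round(np.degrees(cur),2),"tilt z",Rm[:,2])
def wrist_pix2world(uv,z,pose):
    Rm,p=pose;c=calibration("wrist");H=np.array(c["hand_eye"])
    n=cv2.undistortPoints(np.array(uv,float).reshape(-1,1,2),np.array(c["intrinsics"]),np.array(c["distortion"])).reshape(-1,2)
    d=np.c_[n,np.ones(len(n))]@H[:3,:3].T@Rm.T; o=Rm@H[:3,3]+p
    return o+d*((z-o[2])/d[:,2])[:,None]
def world2wrist(P,pose):
    Rm,p=pose;c=calibration("wrist");H=np.array(c["hand_eye"])
    t=(np.atleast_2d(P)-p)@Rm; q=(t-H[:3,3])@H[:3,:3]
    return cv2.projectPoints(q.reshape(-1,1,3),np.zeros(3),np.zeros(3),np.array(c["intrinsics"]),np.array(c["distortion"]))[0].reshape(-1,2)
def st():
    o=get_obs();print("t",round(float(o["t"]),2),"p",o["ee_pos"],"F",o["ft_force"],"M",o["moment"],"w",o["width"])
E
python3 - <<'E'
from h import *
for n in ["brush_pot","glue_bottle","bead_bowl","flat_brush","offcut"]:
    r=place_of("top",n); print(n,[(np.round(d["location"],1),round(d["conf"],2)) for d in r][:2])
delta([522,221,236],np.radians(177)); st()
E
```

```text
brush_pot [(array([727. , 102.9,  -0. ]), 0.97)]
glue_bottle [(array([740.5, -37.7,   2.1]), 0.73), (array([ 579.1, -159.6,   -2.2]), 0.46)]
bead_bowl [(array([ 744.9, -224.4,    1.9]), 0.85), (array([ 455.7, -138.3,   43.5]), 0.48)]
flat_brush [(array([370.8, 287.6,   3.3]), 0.84)]
offcut [(array([369.3,  57.8,   2.7]), 0.67)]
delta mm [-374.43 -199.39    0.69] roll -0.3964 cur heading 154.29 tilt z [ 0. -0. -1.]
t 1.1 p [271.16 563.1  236.68] F [ 0.8  -0.43 -0.14] M [-0.01 -0.03 -0.  ] w 87.99766460654878
```

move_arm:
  deltas:
    - [0,-0.037,-0.02,0,-0.08]
    - [0,-0.074,-0.04,0,-0.16]
    - [0,-0.111,-0.06,0,-0.24]
    - [0,-0.148,-0.08,0,-0.32]
    - [0,-0.185,-0.1,0,-0.396]

```text
t: 1.52
ee_pos: [394.0, 392.8, 236.8]
orientation: [0.076, 3.14, 0.0]
ft_force: [0.5, 0.4, -0.0]
width: 88.2
```

```bash
python3 - <<'E'
from h import *
delta([522,221,190],np.radians(177)); st()
E
```

```text
delta mm [-136.11 -165.45   46.83] roll 0.0042 cur heading 177.24 tilt z [ 0.  0. -1.]
t 1.52 p [394.   392.8  236.83] F [ 0.52  0.38 -0.01] M [ 0.02 -0.1   0.  ] w 88.19800960659411
```

move_arm:
  deltas:
    - [0,-0.026,-0.032,0.008,0]
    - [0,-0.052,-0.064,0.016,0]
    - [0,-0.078,-0.096,0.024,0]
    - [0,-0.104,-0.128,0.032,0]
    - [0,-0.13,-0.16,0.04,0]

```text
t: 1.93
ee_pos: [514.7, 227.3, 196.9]
orientation: [0.083, 3.14, 0.0]
ft_force: [0.7, 1.4, -0.7]
width: 87.7
```

move_arm:
  deltas:
    - [0,-0.003,-0.003,0.006,0]
    - [0,-0.003,-0.003,0.006,0]

```text
t: 2.1
ee_pos: [517.1, 223.7, 189.8]
orientation: [-0.089, -3.139, 0.001]
ft_force: [0.1, -1.3, 0.1]
width: 88.0
```

```bash
python3 - <<'E'
from h import *
st();pose=T();im=get_image("wrist");cv2.imwrite("pics/w1.png",im)
for n in ["knife_mid","knife_shoulder"]:
    r=place_of("wrist",n); print(n,[(np.round(d["location"],1),round(d["conf"],2)) for d in r][:2])
r=regions_of("wrist","knife_mid")
for d in r[:1]:
    m=d["region"];print(d["conf"],m.sum())
    v,u=np.nonzero(m);P=wrist_pix2world(np.c_[u,v],9,pose)[:,:2]
    c=P.mean(0);w,V=np.linalg.eigh(np.cov((P-c).T));a=V[:,1]*(-np.sign(V[0,1]))
    s=(P-c)@a;q=(P-c)@np.array([-a[1],a[0]]);print("c",c,"dir",np.degrees(np.arctan2(a[1],a[0])),"ext",s.min(),s.max(),q.min(),q.max())
    print("front",c+a*s.max(),"rear",c+a*s.min())
    o=im.copy();o[m]=o[m]//2+np.array([0,127,0],np.uint8);cv2.imwrite("pics/w1m.png",o)
print(get_obs()["orientation"])
E
```

```text
t 2.1 p [517.15 223.75 189.83] F [ 0.07 -1.28  0.13] M [ 0.05 -0.01 -0.02] w 88.0201068097024
knife_mid [(array([533.2, 220.8,  13.2]), 0.97)]
knife_shoulder [(array([432.6, 225.6,   8.6]), 0.66)]
0.94 2203
c [519.48 222.12] dir 177.24381046833716 ext -107.09506848667888 94.70946319954943 -9.188359214751289 9.934830515791424
front [424.88 226.67] rear [626.45 216.97]
[0.08 3.14 0.  ]
```

View pics/w1.png

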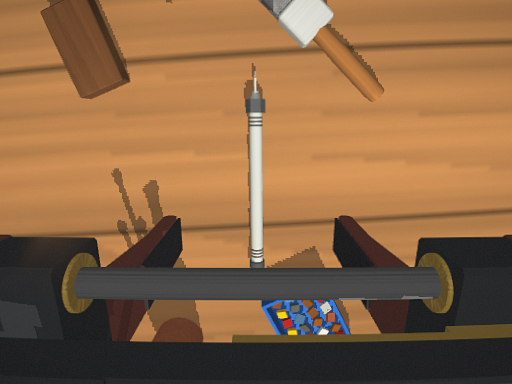

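View pics/w1m.png

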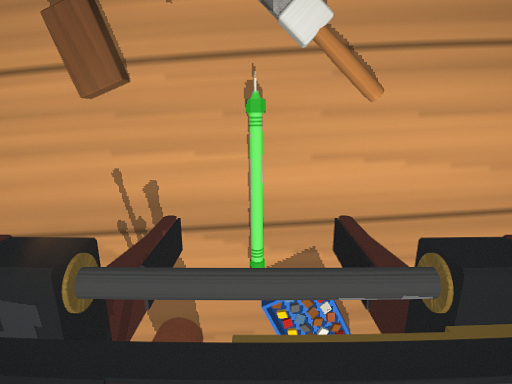

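```bash
python3 - <<'E'
from h import *
im=cv2.imread("pics/w1.png");cv2.imwrite("pics/w1z.png",cv2.resize(im[50:150,206:306],None,fx=6,fy=6,interpolation=cv2.INTER_CUBIC))
pose=T();Rm,p=pose;print(np.degrees(np.arctan2(Rm[1,0],Rm[0,0])))
P=wrist_pix2world([[255.5,66],[256,96],[256,112],[256,160],[257,250]],9,pose);print(P);print((P-p)@Rm)
E
```

```text
177.06184300226892
[[399.08 231.38   9.  ]
 [428.96 230.32   9.  ]
 [445.34 229.45   9.  ]
 [496.67 226.73   9.  ]
 [604.12 222.22   9.  ]]
[[116.94  -1.79 182.36]
 [ 87.05  -1.32 182.36]
 [ 70.64  -1.35 182.37]
 [ 19.24  -1.44 182.38]
 [-88.3   -0.43 182.39]]
```

View pics/w1z.png

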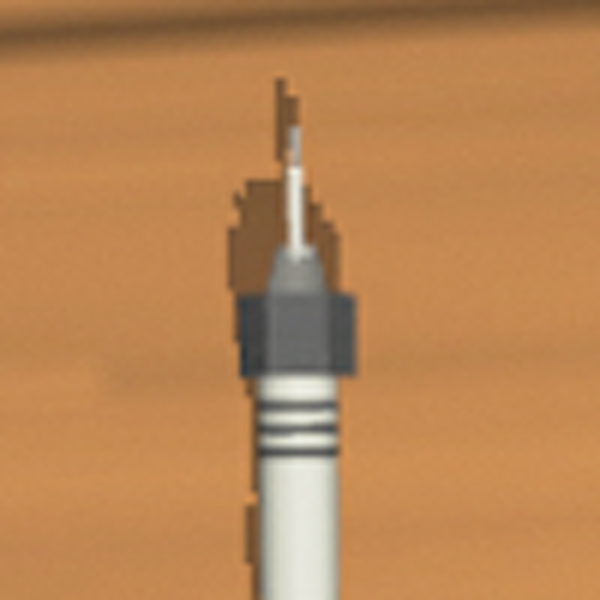

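move_arm:
  deltas:
    - [0,-0.006,-0.001,0.035,0]
    - [0,-0.006,-0.001,0.07,0]
    - [0,-0.006,-0.001,0.105,0]
    - [0,-0.006,-0.001,0.135,0]
    - [0,-0.006,-0.001,0.15,0]

```text
t: 2.72
ee_pos: [520.0, 225.6, 38.2]
orientation: [-0.079, -3.137, 0.002]
ft_force: [0.3, -0.1, 1.4]
width: 87.7
```

move_arm:
  deltas:
    - [0,0,0,0.01,0]
    - [0,0,0,0.02,0]
    - [0,0,0,0.0235,0]
    - [0,0,0,0.0235,0]

```text
t: 3.05
ee_pos: [522.4, 225.1, 17.5]
orientation: [0.082, 3.14, 0.0]
ft_force: [1.0, 0.0, 0.4]
width: 88.4
```

```bash
python3 - <<'E'
from h import *
st();pose=T();im=get_image("wrist");cv2.imwrite("pics/w2.png",im)
E
```

```text
t 3.05 p [522.43 225.14  17.54] F [0.98 0.03 0.43] M [ 0.05  0.05 -0.02] w 88.43213763937844
```

View pics/w2.png

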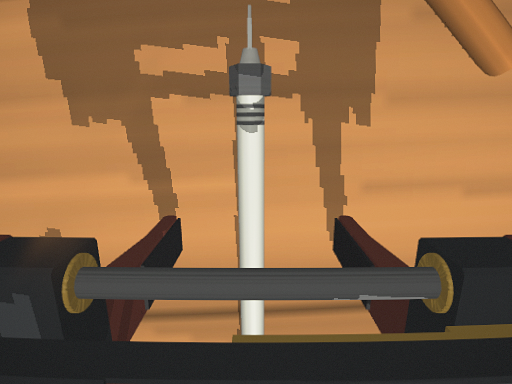

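move_arm:
  deltas:
    - [0,0,-0.003,0,0]
    - [0,0,-0.003,0.001,0]
    - [0,0,-0.003,0.001,0]

```text
t: 3.35
ee_pos: [522.8, 221.5, 17.2]
orientation: [0.084, 3.139, 0.001]
ft_force: [0.1, -0.9, -0.5]
width: 87.5
```

```bash
python3 - <<'E'
from h import *
st();pose=T();im=get_image("wrist");cv2.imwrite("pics/w3.png",im);st();get_image("wrist");st()
E
```

```text
t 3.35 p [522.79 221.48  17.24] F [ 0.12 -0.86 -0.51] M [ 0.06 -0.01 -0.03] w 87.49289613336276
t 3.4 p [522.68 221.5   17.12] F [ 0.11  0.89 -0.42] M [ 0.07 -0.01 -0.01] w 88.05858990908546
t 3.45 p [522.66 221.51  17.03] F [-0.92 -0.48 -0.13] M [ 0.02  0.04 -0.05] w 87.74673078316256
```

View pics/w3.png

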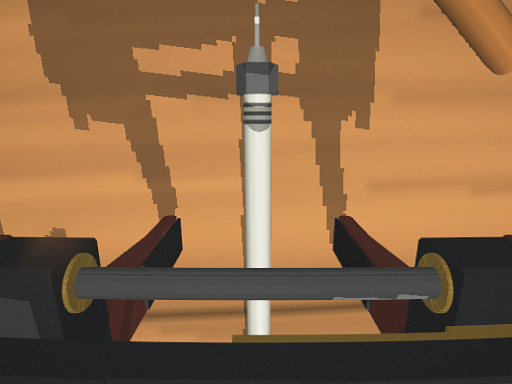

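move_arm:
  deltas:
    - [0,0,0,0.0015,0]
    - [255,0,0,0.0015,0]
    - [255,0,0,0.0015,0]
    - [255,0,0,0.0015,0]
    - [255,0,0,0.0015,0]

```text
t: 3.87
ee_pos: [522.3, 221.6, 15.0]
orientation: [-0.083, -3.14, 0.0]
ft_force: [0.1, -0.3, 0.2]
width: 64.5
```

move_arm:
  deltas:
    - [255,0,0,0,0]
    - [255,0,0,0,0]
    - [255,0,0,0,0]
    - [255,0,0,0,0]
    - [255,0,0,0,0]

```text
t: 4.28
ee_pos: [522.3, 221.5, 15.0]
orientation: [0.083, 3.14, 0.0]
ft_force: [0.5, -0.8, -0.4]
width: 31.3
```

```bash
python3 - <<'E'
from h import *
st();get_image("wrist");st()
E
```

```text
t 4.28 p [522.34 221.55  15.  ] F [ 0.47 -0.76 -0.44] M [0.09 0.   0.01] w 31.333701562466356
t 4.33 p [522.3  221.54  14.98] F [0.15 0.11 0.03] M [-0.01 -0.02 -0.  ] w 27.368455951504174
```

move_arm:
  deltas:
    - [255,0,0,0,0]
    - [255,0,0,0,0]
    - [255,0,0,0,0]
    - [255,0,0,0,0]
    - [255,0,0,0,0]

```text
t: 4.75
ee_pos: [522.3, 221.6, 15.0]
orientation: [0.083, 3.14, 0.0]
ft_force: [-0.1, 0.4, -0.2]
width: 13.5
```

move_arm:
  deltas:
    - [255,0,0,-0.01,0]
    - [255,0,0,-0.04,0]
    - [255,0,0,-0.08,0]
    - [255,0,0,-0.12,0]
    - [255,0,0,-0.16,0]

```text
t: 5.17
ee_pos: [521.7, 221.3, 177.0]
orientation: [-0.083, -3.14, 0.001]
ft_force: [1.5, 0.6, -1.4]
width: 13.0
```

```bash
python3 - <<'E'
from h import *
st();im=get_image("wrist");cv2.imwrite("pics/w4.png",im);st()
E
```

```text
t 5.17 p [521.66 221.28 177.02] F [ 1.45  0.58 -1.44] M [ 0.09 -0.03 -0.03] w 12.98391266680796
t 5.22 p [525.83 222.97 184.97] F [2.51 0.72 3.46] M [ 0.09 -0.09  0.02] w 13.117771509210923
```

View pics/w4.png

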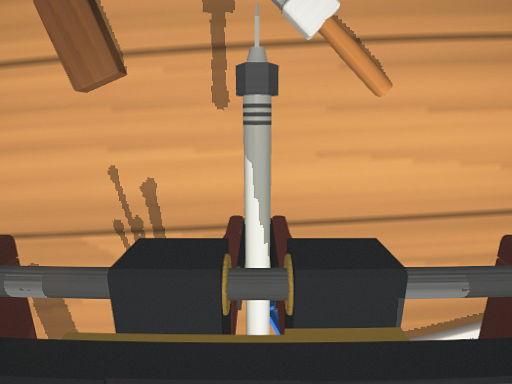

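move_arm:
  deltas:
    - [255,0,0,-0.03,0]
    - [255,0,0,-0.06,0]
    - [255,0,0,-0.06,0]

```text
t: 5.47
ee_pos: [525.0, 222.6, 241.3]
orientation: [0.083, 3.132, 0.006]
ft_force: [1.3, 0.6, -0.4]
width: 12.9
```

```bash
python3 - <<'E'
from h import *
st();delta([591,-162,235],np.radians(168))
E
```

```text
t 5.47 p [525.01 222.64 241.26] F [ 1.32  0.58 -0.41] M [ 0.04 -0.05  0.03] w 12.909927090433424
delta mm [ -86.16 -380.65    5.47] roll 0.1566 cur heading 176.97 tilt z [ 0.01  0.   -1.  ]
```

Travel across, a little slower.

move_arm:
  deltas:
    - [255,-0.004,-0.02,0,0.01]
    - [255,-0.012,-0.055,0,0.03]
    - [255,-0.02,-0.092,0,0.05]
    - [255,-0.029,-0.13,0,0.07]
    - [255,-0.038,-0.168,0,0.09]

```text
t: 5.88
ee_pos: [550.8, 50.3, 234.6]
orientation: [-0.224, -3.133, 0.0]
ft_force: [0.6, 0.2, -1.8]
width: 13.5
```

```bash
python3 - <<'E'
from h import *
st();delta([591,-162,235],np.radians(168))
E
```

```text
t 5.88 p [550.84  50.32 234.6 ] F [ 0.65  0.19 -1.84] M [-0.04 -0.02  0.03] w 13.53879906842949
delta mm [ -69.97 -204.44   -0.4 ] roll 0.0666 cur heading 171.82 tilt z [-0. -0. -1.]
```

move_arm:
  deltas:
    - [255,-0.013,-0.037,0,0.01]
    - [255,-0.026,-0.075,0,0.03]
    - [255,-0.039,-0.112,0,0.05]
    - [255,-0.052,-0.15,0,0.066]
    - [255,-0.064,-0.188,0,0.066]

```text
t: 6.3
ee_pos: [587.6, -145.3, 234.5]
orientation: [-0.329, -3.124, -0.0]
ft_force: [1.0, 0.2, -1.4]
width: 13.2
```

move_arm:
  deltas:
    - [255,-0.004,-0.01,0,0]
    - [255,-0.004,-0.01,0,0]
    - [255,-0.004,-0.01,0,0]

```text
t: 6.55
ee_pos: [589.2, -154.0, 234.3]
orientation: [-0.33, -3.123, -0.001]
ft_force: [-0.0, 1.5, -1.1]
width: 13.1
```

```bash
python3 - <<'E'
from h import *
st();im=get_image("wrist");pose=T();cv2.imwrite("pics/w5.png",im);delta([591,-162,235],np.radians(168))
for n in ["cradle","rear_clip","front_clip","guard","dock","knife_mid","knife_shoulder"]:
    r=place_of("wrist",n); print(n,[(np.round(d["location"],1),round(d["conf"],2)) for d in r][:2])
st()
E
```

```text
t 6.55 p [ 589.16 -154.01  234.28] F [-0.02  1.52 -1.08] M [ 0.08  0.01 -0.02] w 13.083720514909967
delta mm [-3.66 -8.31 -0.62] roll 0.0005 cur heading 168.03 tilt z [-0.  0. -1.]
cradle []
rear_clip [(array([ 629.9, -174.2,   43.1]), 0.63)]
front_clip [(array([ 525.9, -150.7,   40.1]), 0.95)]
guard [(array([ 452.7, -133.7,   40.5]), 0.7)]
dock [(array([ 579.1, -163.1,   -0.2]), 0.69)]
knife_mid [(array([ 598.6, -156.1,  233.2]), 0.89)]
knife_shoulder [(array([ 504.2, -135.3,  228.5]), 0.73)]
t 6.95 p [ 589.88 -153.07  235.12] F [-0.29 -0.81 -0.66] M [ 0.02 -0.06  0.06] w 12.955809665819888
```

View pics/w5.png

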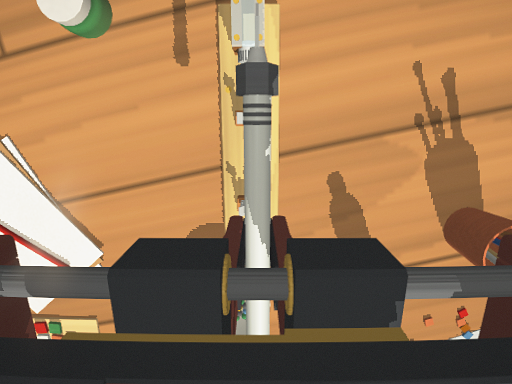

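```bash
python3 - <<'E'
from h import *
im=get_image("wrist");pose=T();Rm,p=pose;st()
r=regions_of("wrist","dock");m=r[0]["region"];print([ (d["conf"],d["region"].sum()) for d in r])
o=im.copy();o[m]=o[m]//2+np.array([0,127,0],np.uint8)
L=[];Rr=[]
for v in range(60,215,5):
    u=np.nonzero(m[v])[0]
    if len(u)>20: L.append((u.min()-.5,v));Rr.append((u.max()+.5,v))
for E_ in (L,Rr):
    t=(wrist_pix2world(E_,12,pose)-p)@Rm
    A=np.c_[t[:,0],np.ones(len(t))]
    for _ in range(3):
        k,res,_,_=np.linalg.lstsq(A,t[:,1],rcond=None);e=abs(t[:,1]-A@k);ok=e<max(1,2*np.median(e))
        A,t=A[ok],t[ok]
    print("slope deg",np.degrees(np.arctan(k[0])),"y at x=0",k[1],len(t))
cv2.imwrite("pics/w5m.png",o)
b=regions_of("wrist","knife_mid")[0]["region"]
for v in (100,130,160,190,220):
    u=np.nonzero(b[v])[0];print(v,u.min(),u.max())
E
```

```text
t 7.0 p [ 589.88 -153.31  235.11] F [-0.45  0.33 -0.77] M [-0.    0.05 -0.02] w 13.269317426415682
[(0.82, np.int64(7133))]
slope deg -0.6483928450195876 y at x=0 -43.26748258176256 20
slope deg -0.21936025604676784 y at x=0 25.644346902710232 23
100 243 270
130 244 271
160 244 270
190 245 270
220 245 270
```

View pics/w5m.png

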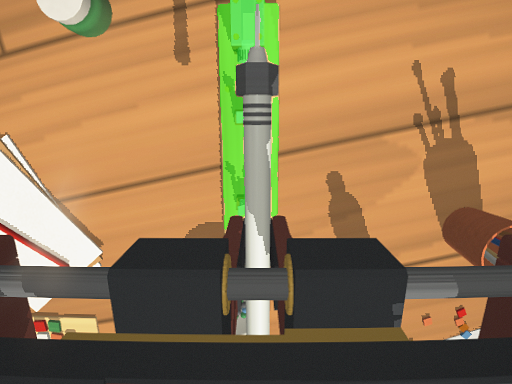

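move_arm:
  deltas:
    - [255,-0.002,-0.005,0.03,0]
    - [255,-0.004,-0.009,0.06,0]
    - [255,-0.004,-0.009,0.09,0]
    - [255,-0.004,-0.009,0.12,0]
    - [255,-0.004,-0.009,0.14,0]

```text
t: 7.52
ee_pos: [590.7, -163.4, 92.4]
orientation: [-0.327, -3.122, -0.001]
ft_force: [-0.9, -0.1, -0.8]
width: 13.4
```

move_arm:
  deltas:
    - [255,0,0,0,0]
    - [255,0,0,0,0]
    - [255,0,0,0,0]

```text
t: 7.77
ee_pos: [592.8, -163.9, 96.2]
orientation: [0.327, 3.123, -0.001]
ft_force: [-0.6, 0.4, -1.6]
width: 12.8
```

```bash
python3 - <<'E'
from h import *
st();pose=T();im=get_image("wrist");cv2.imwrite("pics/w6.png",cv2.resize(im[0:240,150:370],None,fx=2.5,fy=2.5,interpolation=cv2.INTER_CUBIC));cv2.imwrite("pics/w6f.png",im)
st();s=get_image("scene");cv2.imwrite("pics/s6.png",cv2.resize(s[140:300,130:330],None,fx=3.6,fy=3.6,interpolation=cv2.INTER_CUBIC))
E
```

```text
t 7.77 p [ 592.84 -163.94   96.25] F [-0.55  0.38 -1.56] M [-0.01  0.02 -0.06] w 12.838419145222419
t 7.82 p [ 593.19 -163.99   96.77] F [ 0.25 -0.51 -0.66] M [0.01 0.03 0.02] w 13.384324814082685
```

View pics/w6.png

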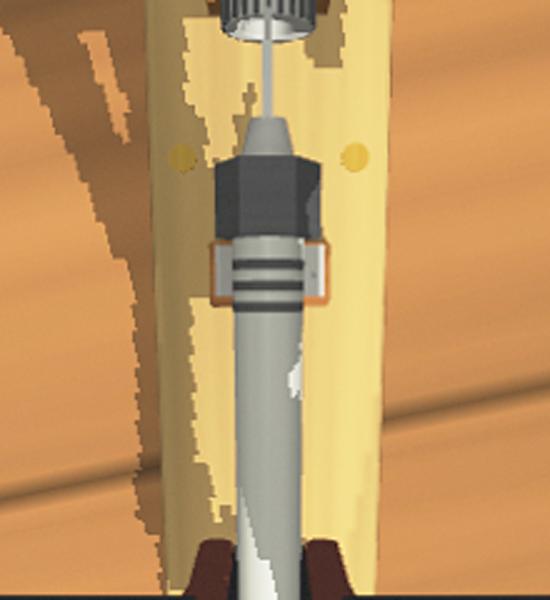

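View pics/s6.png

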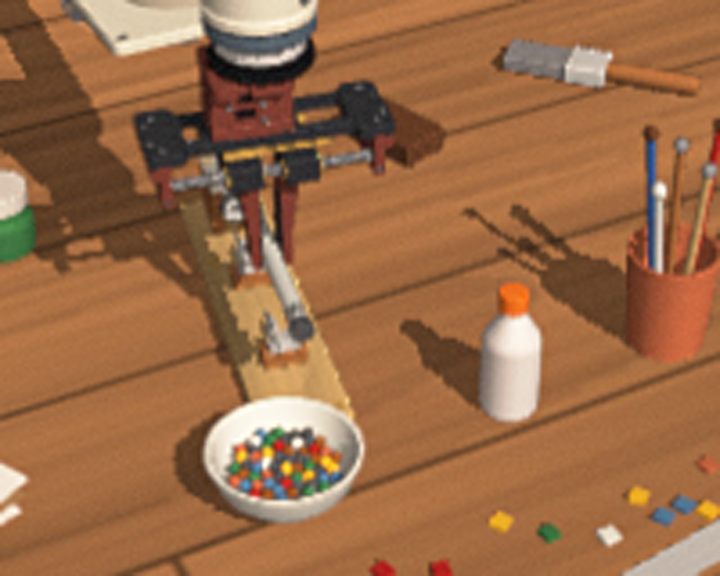

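```bash
python3 - <<'E'
from h import *
pose=T();Rm,p=pose;print(p)
f=lambda x,y:(150+(x+.5)/2.5-.5,(y+.5)/2.5-.5)
def q(n,pts,z):
    for zz in z: print(n,zz,((wrist_pix2world([f(*a) for a in pts],zz,pose)-p)@Rm)[:,:2].tolist())
q("clip corners fl,fr,rl,rr",[(217,245),(326,245),(216,298),(326,298)],[57])
q("block fl fr rl rr",[(211,240),(329,240),(211,305),(329,305)],[25,30,20])
zk=p[2]-6
q("shoulder, collar back",[(267,155),(267,237)],[zk,zk+9])
q("tip",[(267,25)],[zk])
q("collar l,r",[(216,200),(321,200)],[zk])
q("barrel at rings l,r; low l,r",[(232,265),(304,265),(235,450),(302,450)],[zk])
q("sleeve l,r, bottom",[(221,10),(315,10)],[42]); q("sleeve bottom",[(267,42)],[31,35.5])
q("screws",[(182,158),(355,158)],[12])
q("dock edges",[(148,50),(392,50),(163,520),(377,520)],[12])
E
```

```text
[ 593.17 -164.02   96.92]
clip corners fl,fr,rl,rr 57 [[76.5880606078687, -12.518407657092288], [76.56965216183458, 13.596815515793871], [64.17296716340068, -12.958014085246443], [64.15309294610003, 13.79356347320947]]
block fl fr rl rr 25 [[79.90556681275463, -16.278298177607915], [79.8805240810173, 16.77063764838871], [62.07067451192122, -16.591571507813843], [62.04466802767467, 17.068988403206863]]
block fl fr rl rr 30 [[79.56809091807555, -15.912415632685253], [79.5436183018987, 16.384137714733992], [62.13922259771487, -16.218557073202106], [62.113808169538714, 16.675696302882177]]
block fl fr rl rr 20 [[80.24304270743379, -16.644180722530585], [80.21742986013591, 17.157137582043433], [62.002126426127546, -16.964585942425604], [61.975527885810614, 17.462280503531577]]
shoulder, collar back 90.92461194992 [[91.14694336988528, -0.45791294823928613], [76.00092458724835, -0.477127554729933]]
shoulder, collar back 99.92461194992 [[89.6207157480422, -0.44320029071511324], [75.36155883329072, -0.4612898027471028]]
tip 90.92461194992 [[114.0560271873751, -0.42959326094799777]]
collar l,r 90.92461194992 [[82.92872884632347, -10.356812745185955], [82.91218305213734, 10.001741643571687]]
barrel at rings l,r; low l,r 90.92461194992 [[70.69630214177268, -7.3908682861683195], [70.68451650714138, 6.81754708525163], [33.40497074597799, -7.211280282573242], [33.39358875134955, 6.771427015227237]]
sleeve l,r, bottom 42 [[133.0599373197848, -11.720769882640056], [133.04048027053128, 11.215696359141813]]
sleeve bottom 31 [[129.0796267519609, -0.5214693446812252]]
sleeve bottom 35.5 [[127.73153602050783, -0.5148377381361464]]
screws 12 [[103.78122999616019, -25.2684881392634], [103.7404120137021, 24.963194058039605]]
dock edges 12 [[132.83815217590342, -34.22368229792381], [132.78887975300773, 34.818478066637184], [-5.958752221101385, -34.387863554581024], [-6.015847694143271, 34.86720284169908]]
```

move_arm:
  deltas:
    - [255,0.0045,0.0005,0.0,0]
    - [255,0.0045,0.0005,0.008,0]
    - [255,0.0045,0.0005,0.018,0]
    - [255,0.0045,0.0005,0.026,0]
    - [255,0.0045,0.0005,0.026,0]

```text
t: 8.28
ee_pos: [586.2, -161.8, 66.8]
orientation: [-0.327, -3.121, -0.001]
ft_force: [-0.1, 0.5, -1.2]
width: 13.4
```

move_arm:
  deltas:
    - [255,0,0,0,0]
    - [255,0,0,0,0]
    - [255,0,0,0,0]

```text
t: 8.53
ee_pos: [587.8, -162.3, 69.1]
orientation: [0.327, 3.124, -0.0]
ft_force: [-0.4, -0.6, -1.2]
width: 13.3
```

```bash
python3 - <<'E'
from h import *
st();pose=T();im=get_image("wrist");cv2.imwrite("pics/w7.png",cv2.resize(im[0:240,150:370],None,fx=2.5,fy=2.5,interpolation=cv2.INTER_CUBIC));cv2.imwrite("pics/w7f.png",im)
st();delta([593,-164,66],np.radians(168))
E
```

```text
t 8.53 p [ 587.79 -162.31   69.06] F [-0.42 -0.55 -1.2 ] M [0.02 0.02 0.03] w 13.31277423579867
t 8.58 p [ 587.83 -162.31   69.2 ] F [ 0.65 -0.11 -0.65] M [0.01 0.03 0.04] w 13.069012799371931
delta mm [-5.41 -0.58  3.2 ] roll 0.0006 cur heading 168.04 tilt z [ 0. -0. -1.]
```

View pics/w7.png

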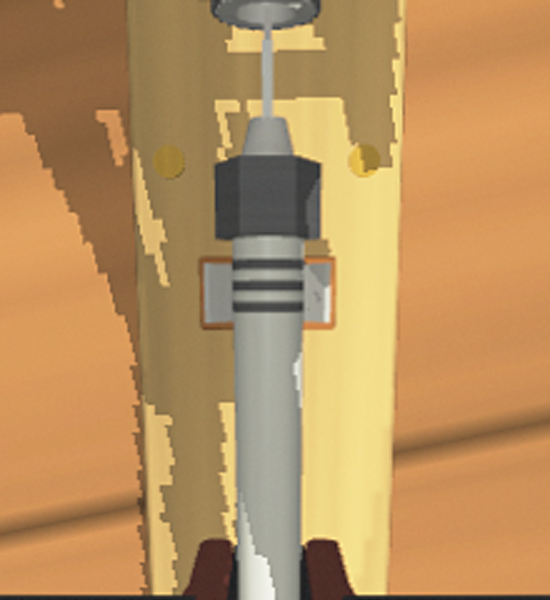

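```bash
python3 - <<'E'
from h import *
pose=T();Rm,p=pose;print(p)
f=lambda x,y:(150+(x+.5)/2.5-.5,(y+.5)/2.5-.5)
def q(n,pts,z):
    for zz in z: print(n,zz,np.round(((wrist_pix2world([f(*a) for a in pts],zz,pose)-p)@Rm)[:,:2],1).tolist())
q("clip",[(205,264),(331,264),(204,322),(331,322)],[57])
q("block",[(200,257),(335,257),(200,329),(335,329)],[25])
zk=p[2]-6
q("shoulder, collar back",[(267,155),(267,238)],[zk,zk+9])
q("barrel",[(232,265),(304,265),(235,450),(302,450)],[zk])
q("sleeve",[(267,28)],[31]);q("sleeve lr",[(212,5),(321,5)],[42])
q("dock edges",[(130,50),(405,50),(146,560),(388,560)],[12])
E
```

```text
[ 587.83 -162.31   69.2 ]
clip 57 [[71.1, -13.2], [71.1, 12.7], [59.4, -13.7], [59.4, 12.9]]
block 25 [[74.0, -17.0], [74.0, 16.2], [56.6, -17.4], [56.5, 16.5]]
shoulder, collar back 63.19501886172729 [[91.2, -0.5], [75.8, -0.5]]
shoulder, collar back 72.19501886172729 [[89.7, -0.4], [75.2, -0.5]]
barrel 63.19501886172729 [[70.7, -7.4], [70.7, 6.8], [33.4, -7.2], [33.4, 6.8]]
sleeve 31 [[123.8, -0.5]]
sleeve lr 42 [[124.9, -12.1], [124.8, 10.9]]
dock edges 12 [[124.9, -34.7], [124.8, 34.0], [-9.6, -35.7], [-9.6, 34.3]]
```

move_arm:
  deltas:
    - [255,0,0,0.004,0]
    - [255,0,0,0.007,0]
    - [255,0,0,0.007,0]

```text
t: 8.83
ee_pos: [587.2, -162.1, 61.4]
orientation: [-0.327, -3.124, -0.0]
ft_force: [0.7, -0.2, -0.6]
width: 13.0
```

move_arm:
  deltas:
    - [255,0,0,0.001,0]
    - [255,0,0,0.002,0]
    - [255,0,0,0.003,0]
    - [255,0,0,0.003,0]

```text
t: 9.17
ee_pos: [588.0, -162.4, 59.5]
orientation: [0.327, 3.124, -0.0]
ft_force: [-1.3, 0.4, 2.9]
width: 13.4
```

```bash
python3 - <<'E'
from h import *
st()
E
```

```text
t 9.17 p [ 587.96 -162.38   59.48] F [-1.31  0.44  2.86] M [ 0.01  0.17 -0.02] w 13.377231285751325
```

Contact with the clips as expected. Continue pressing.

move_arm:
  deltas:
    - [255,0,0,0.001,0]
    - [255,0,0,0.002,0]
    - [255,0,0,0.002,0]

```text
t: 9.42
ee_pos: [588.5, -162.5, 58.0]
orientation: [0.327, 3.123, -0.001]
ft_force: [-0.2, -0.0, 6.5]
width: 13.4
```

move_arm:
  deltas:
    - [255,0,0,0.001,0]
    - [255,0,0,0.002,0]
    - [255,0,0,0.002,0]

```text
t: 9.67
ee_pos: [588.8, -162.6, 56.2]
orientation: [0.327, 3.122, -0.001]
ft_force: [1.2, -0.5, 8.3]
width: 13.3
```

```bash
python3 - <<'E'
from h import *
st()
E
```

```text
t 9.67 p [ 588.79 -162.62   56.24] F [ 1.19 -0.47  8.28] M [ 0.05  0.15 -0.03] w 13.291891286594302
```

move_arm:
  deltas:
    - [255,0.0005,0,0.001,0]
    - [255,0.0005,0,0.002,0]
    - [255,0.0005,0,0.002,0]

```text
t: 9.92
ee_pos: [588.8, -162.6, 54.2]
orientation: [0.327, 3.121, -0.001]
ft_force: [1.3, -1.6, 6.0]
width: 13.1
```

move_arm:
  deltas:
    - [255,0,0,0.001,0]
    - [255,0,0,0.002,0]
    - [255,0,0,0.002,0]

```text
t: 10.17
ee_pos: [588.1, -162.4, 51.3]
orientation: [0.327, 3.122, -0.001]
ft_force: [4.2, -1.2, 1.5]
width: 12.7
```

```bash
python3 - <<'E'
from h import *
st();im=get_image("wrist");cv2.imwrite("pics/w8.png",cv2.resize(im[0:240,150:370],None,fx=2.5,fy=2.5,interpolation=cv2.INTER_CUBIC));cv2.imwrite("pics/w8f.png",im)
E
```

```text
t 10.17 p [ 588.11 -162.44   51.27] F [ 4.21 -1.23  1.54] M [-0.12 -0.36  0.02] w 12.73513165814963
```

View pics/w8.png

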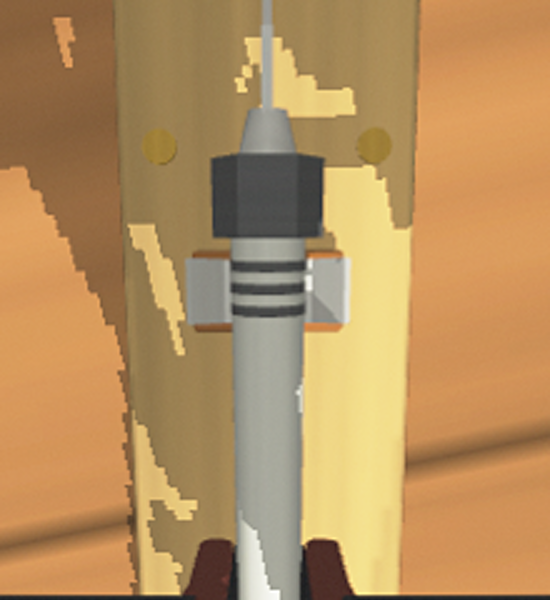

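move_arm:
  deltas:
    - [255,0,0,0.001,0]
    - [255,0,0,0.0015,0]
    - [255,0,0,0.0015,0]

```text
t: 10.47
ee_pos: [588.0, -162.4, 50.3]
orientation: [0.327, 3.123, -0.001]
ft_force: [1.7, -1.0, 7.0]
width: 13.3
```

```bash
python3 - <<'E'
from h import *
st();im=get_image("wrist");cv2.imwrite("pics/w9.png",cv2.resize(im[0:240,150:370],None,fx=2.5,fy=2.5,interpolation=cv2.INTER_CUBIC))
s=get_image("scene");cv2.imwrite("pics/s9.png",cv2.resize(s[160:270,160:260],None,fx=5,fy=5,interpolation=cv2.INTER_CUBIC))
E
```

```text
t 10.47 p [ 588.01 -162.43   50.28] F [ 1.72 -1.03  7.01] M [-0.11 -0.3   0.02] w 13.25753706485136
```

View pics/w9.png

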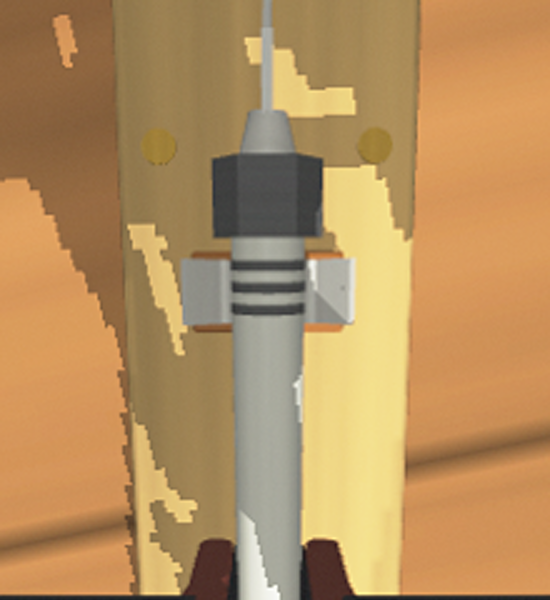

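View pics/s9.png

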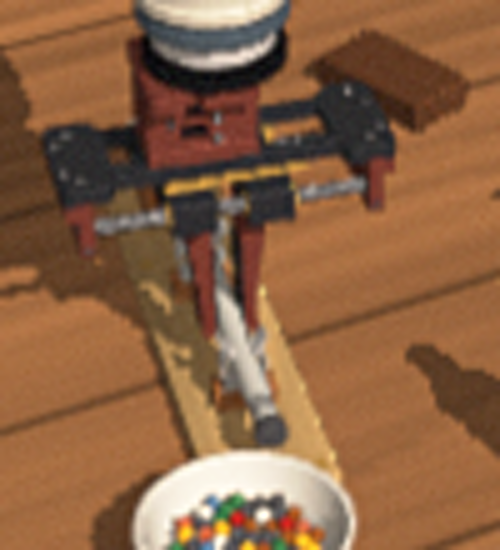

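move_arm:
  deltas:
    - [255,0,0,0.001,0]
    - [255,0,0,0.0015,0]
    - [255,0,0,0.0015,0]

```text
t: 10.82
ee_pos: [587.6, -162.3, 48.3]
orientation: [0.327, 3.123, -0.0]
ft_force: [3.2, -0.4, -0.0]
width: 13.3
```

move_arm:
  deltas:
    - [255,0,0,0.001,0]
    - [255,0,0,0.001,0]

```text
t: 10.98
ee_pos: [587.3, -162.3, 47.6]
orientation: [0.327, 3.124, -0.0]
ft_force: [0.8, 0.2, 7.7]
width: 13.7
```

```bash
python3 - <<'E'
from h import *
st();im=get_image("wrist");cv2.imwrite("pics/w10.png",cv2.resize(im[0:240,150:370],None,fx=2.5,fy=2.5,interpolation=cv2.INTER_CUBIC))
E
```

```text
t 10.98 p [ 587.33 -162.27   47.55] F [0.77 0.23 7.72] M [-0.1  -0.17  0.01] w 13.684019084438377
```

View pics/w10.png

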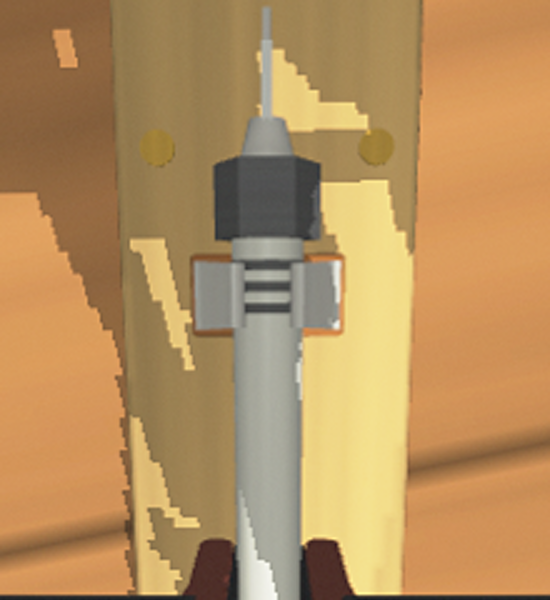

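move_arm:
  deltas:
    - [255,0,0,0.0005,0]
    - [255,0,0,0.0005,0]
    - [255,0,0,0.0005,0]

```text
t: 11.28
ee_pos: [587.3, -162.3, 47.5]
orientation: [0.327, 3.124, -0.0]
ft_force: [-1.1, 0.4, 12.2]
width: 12.7
```

```bash
python3 - <<'E'
from h import *
st();im=get_image("wrist");cv2.imwrite("pics/w11.png",cv2.resize(im[0:240,150:370],None,fx=2.5,fy=2.5,interpolation=cv2.INTER_CUBIC))
s=get_image("scene");cv2.imwrite("pics/s11.png",cv2.resize(s[160:270,160:260],None,fx=5,fy=5,interpolation=cv2.INTER_CUBIC));st()
E
```

```text
t 11.28 p [ 587.33 -162.28   47.48] F [-1.07  0.41 12.2 ] M [-0.04  0.04  0.09] w 12.71977641932146
t 11.38 p [ 587.33 -162.3    47.51] F [-1.53 -0.11 11.43] M [-0.01  0.03  0.04] w 13.564172621052569
```

View pics/s11.png

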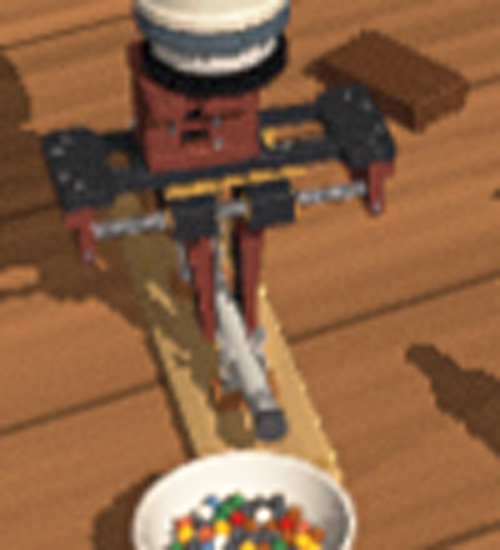

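move_arm:
  deltas:
    - [255,0,0,-0.001,0]
    - [255,0.001,0,-0.0012,0]
    - [255,0.003,0,-0.0012,0]
    - [255,0.005,0,-0.0012,0]
    - [255,0.007,0,-0.0012,0]

```text
t: 11.8
ee_pos: [581.8, -161.2, 47.7]
orientation: [0.327, 3.121, -0.001]
ft_force: [6.4, -2.1, -2.1]
width: 13.0
```

```bash
python3 - <<'E'
from h import *
st()
E
```

```text
t 11.8 p [ 581.82 -161.15   47.65] F [ 6.43 -2.09 -2.05] M [-0.41 -1.37  0.1 ] w 13.037886149537204
```

move_arm:
  deltas:
    - [255,0.002,0,0,0]
    - [255,0.004,0,0,0]
    - [255,0.006,0,0,0]
    - [255,0.008,0,0,0]
    - [255,0.01,0,0,0]

```text
t: 12.22
ee_pos: [572.1, -159.1, 47.7]
orientation: [0.327, 3.121, -0.001]
ft_force: [6.3, -2.1, -2.1]
width: 13.6
```

```bash
python3 - <<'E'
from h import *
st();im=get_image("wrist");cv2.imwrite("pics/w12.png",cv2.resize(im[0:240,150:370],None,fx=2.5,fy=2.5,interpolation=cv2.INTER_CUBIC))
E
```

```text
t 12.22 p [ 572.06 -159.12   47.68] F [ 6.32 -2.13 -2.06] M [-0.36 -1.33  0.05] w 13.640764728436334
```

View pics/w12.png

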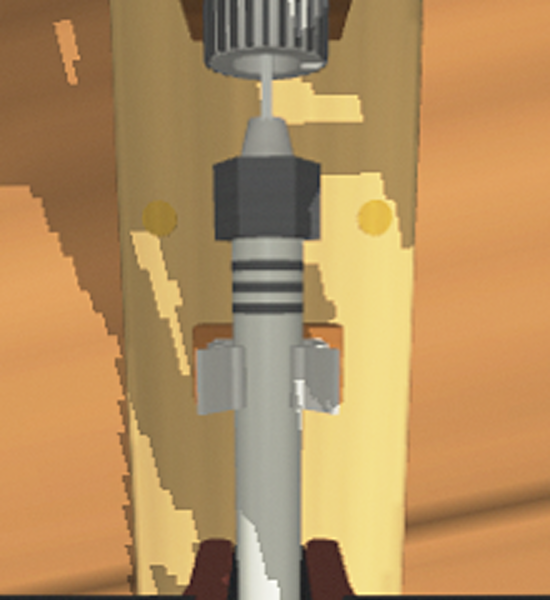

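move_arm:
  deltas:
    - [255,0.002,0,0,0]
    - [255,0.004,0,0,0]
    - [255,0.006,0,0,0]
    - [255,0.008,0,0,0]
    - [255,0.01,0,0,0]

```text
t: 12.68
ee_pos: [562.3, -157.1, 47.7]
orientation: [0.327, 3.121, -0.001]
ft_force: [6.5, -2.1, -2.2]
width: 13.5
```

move_arm:
  deltas:
    - [255,0.001,0,0,0]
    - [255,0.002,0,0,0]
    - [255,0.003,0,0,0]

```text
t: 12.93
ee_pos: [559.3, -156.5, 47.7]
orientation: [0.327, 3.121, -0.001]
ft_force: [7.2, -2.1, -2.7]
width: 13.3
```

```bash
python3 - <<'E'
from h import *
st();im=get_image("wrist");cv2.imwrite("pics/w13.png",cv2.resize(im[0:240,150:370],None,fx=2.5,fy=2.5,interpolation=cv2.INTER_CUBIC))
E
```

```text
t 12.93 p [ 559.34 -156.46   47.69] F [ 7.15 -2.13 -2.75] M [-0.42 -1.36 -0.08] w 13.255639386523578
```

View pics/w13.png

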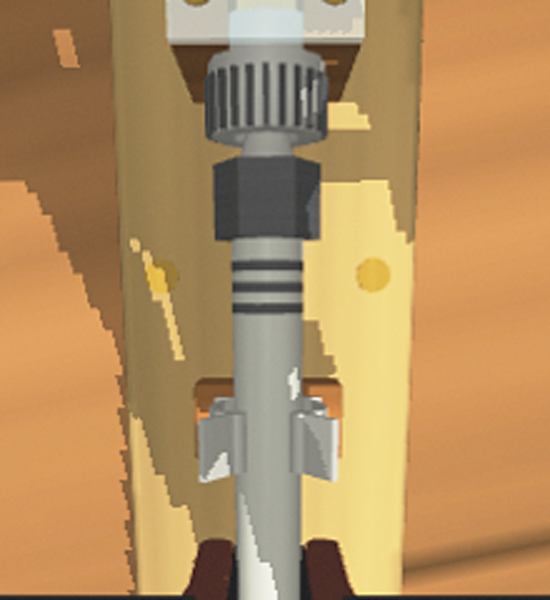

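About 4 mm remain. Approach gently.

move_arm:
  deltas:
    - [255,0.001,0,0,0]
    - [255,0.0015,0,0,0]
    - [255,0.002,0,0,0]
    - [255,0.002,0,0,0]

```text
t: 13.32
ee_pos: [557.2, -156.0, 47.7]
orientation: [0.327, 3.121, -0.001]
ft_force: [6.0, -2.2, -2.0]
width: 13.1
```

move_arm:
  deltas:
    - [255,0.0005,0,0,0]
    - [255,0.001,0,0,0]
    - [255,0.001,0,0,0]

```text
t: 13.57
ee_pos: [556.3, -155.8, 47.7]
orientation: [0.327, 3.121, -0.001]
ft_force: [6.3, -3.4, -2.6]
width: 13.0
```

move_arm:
  deltas:
    - [255,0.0005,0,0,0]
    - [255,0.001,0,0,0]
    - [255,0.001,0,0,0]

```text
t: 13.82
ee_pos: [555.3, -155.6, 47.7]
orientation: [0.327, 3.121, -0.001]
ft_force: [6.1, -2.3, -1.7]
width: 13.1
```

move_arm:
  deltas:
    - [255,0.0005,0,0,0]
    - [255,0.001,0,0,0]
    - [255,0.001,0,0,0]

```text
t: 14.07
ee_pos: [554.9, -155.5, 47.7]
orientation: [0.327, 3.12, -0.001]
ft_force: [8.0, -2.5, -4.3]
width: 13.4
```

move_arm:
  deltas:
    - [255,0.0005,0,0,0]
    - [255,0.0005,0,0,0]

```text
t: 14.23
ee_pos: [554.9, -155.5, 47.7]
orientation: [0.327, 3.119, -0.002]
ft_force: [10.1, -2.9, -5.8]
width: 13.1
```

```bash
python3 - <<'E'
from h import *
st();im=get_image("wrist");cv2.imwrite("pics/w14.png",cv2.resize(im[0:240,150:370],None,fx=2.5,fy=2.5,interpolation=cv2.INTER_CUBIC))
E
```

```text
t 14.23 p [ 554.92 -155.54   47.71] F [10.14 -2.92 -5.83] M [-0.54 -1.8   0.03] w 13.138544453415617
```

View pics/w14.png

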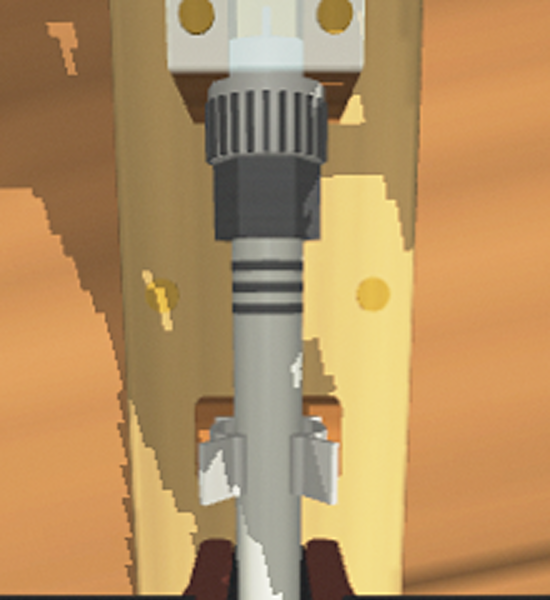

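move_arm:
  deltas:
    - [255,0.0005,0,0.0007,0]
    - [255,0.001,0,0.0007,0]
    - [255,0.001,0,0.0007,0]

```text
t: 14.53
ee_pos: [554.9, -155.6, 47.7]
orientation: [0.327, 3.117, -0.002]
ft_force: [10.3, -3.0, -1.3]
width: 13.0
```

```bash
python3 - <<'E'
from h import *
st();get_image("wrist");st()
E
```

```text
t 14.53 p [ 554.94 -155.55   47.7 ] F [10.34 -2.96 -1.29] M [-0.48 -1.89  0.04] w 12.980761887710418
t 14.58 p [ 554.9  -155.52   47.67] F [10.48 -1.86 -2.54] M [-0.48 -1.93  0.05] w 13.254991123046086
```

move_arm:
  deltas:
    - [255,0.0005,0,0.0002,0]
    - [255,0.001,0,0.0004,0]
    - [255,0.0015,0,0.0004,0]
    - [255,0.0015,0,0.0004,0]

```text
t: 14.92
ee_pos: [554.8, -155.5, 47.7]
orientation: [0.326, 3.114, -0.003]
ft_force: [13.8, -3.7, -2.2]
width: 12.7
```

```bash
python3 - <<'E'
from h import *
st();im=get_image("wrist");cv2.imwrite("pics/w15.png",cv2.resize(im[0:240,150:370],None,fx=2.5,fy=2.5,interpolation=cv2.INTER_CUBIC));st()
E
```

```text
t 14.92 p [ 554.84 -155.55   47.67] F [13.77 -3.65 -2.16] M [-0.44 -2.39  0.05] w 12.712679935002324
t 14.97 p [ 554.82 -155.52   47.65] F [14.1  -3.35 -2.47] M [-0.42 -2.43  0.05] w 13.239030674457977
```

View pics/w15.png

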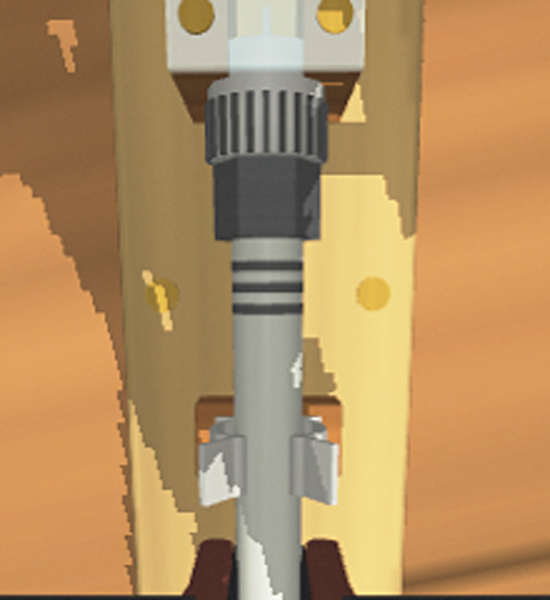

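move_arm:
  deltas:
    - [255,-0.001,0,-0.0004,0]
    - [255,-0.002,0,-0.0007,0]
    - [255,-0.0025,0,-0.0009,0]
    - [255,-0.0025,0,-0.0009,0]

```text
t: 15.3
ee_pos: [554.9, -155.6, 47.7]
orientation: [0.327, 3.119, -0.002]
ft_force: [8.8, -2.9, -2.7]
width: 13.2
```

```bash
python3 - <<'E'
from h import *
st()
E
```

```text
t 15.3 p [ 554.94 -155.56   47.7 ] F [ 8.76 -2.88 -2.69] M [-0.43 -1.68  0.05] w 13.194244821366034
```

move_arm:
  deltas:
    - [255,-0.001,0,0,0]
    - [255,-0.0015,0,0,0]
    - [120,-0.0015,0,0,0]
    - [120,-0.0015,0,0,0]
    - [120,-0.0015,0,0,0]

```text
t: 15.72
ee_pos: [552.2, -154.5, 46.8]
orientation: [-0.327, -3.121, -0.001]
ft_force: [0.9, -0.2, 0.1]
width: 29.7
```

move_arm:
  deltas:
    - [120,0,0,0,0]
    - [120,0,0,0,0]
    - [120,0,0,0,0]
    - [120,0,0,0,0]
    - [120,0,0,0,0]

```text
t: 16.13
ee_pos: [553.7, -155.0, 47.5]
orientation: [-0.327, -3.124, -0.0]
ft_force: [-0.3, 0.2, 0.1]
width: 46.6
```

```bash
python3 - <<'E'
from h import *
st();im=get_image("wrist");cv2.imwrite("pics/w16.png",cv2.resize(im[0:240,150:370],None,fx=2.5,fy=2.5,interpolation=cv2.INTER_CUBIC));st()
E
```

```text
t 16.13 p [ 553.72 -155.04   47.47] F [-0.34  0.24  0.07] M [ 0.   -0.03 -0.02] w 46.61669654307914
t 16.18 p [ 553.78 -155.05   47.5 ] F [0.07 0.42 0.5 ] M [-0.07  0.01 -0.  ] w 46.679015235100415
```

View pics/w16.png

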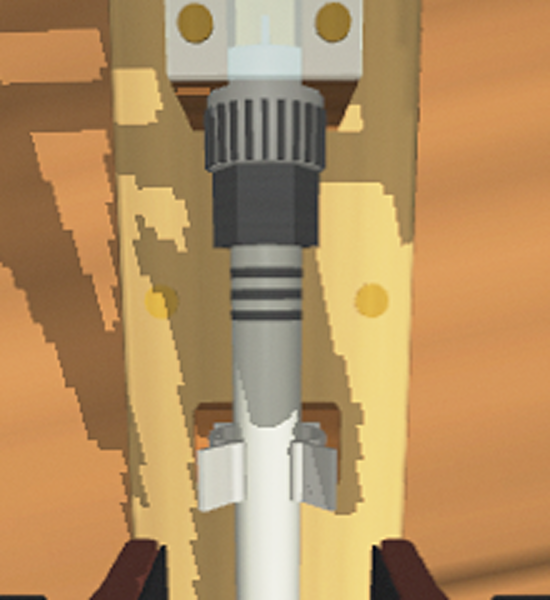

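Released; the collar is still against the sleeve. Retreat straight up.

move_arm:
  deltas:
    - [120,0,0,-0.01,0]
    - [120,0,0,-0.03,0]
    - [120,0,0,-0.06,0]
    - [120,0,0,-0.09,0]
    - [120,0,0,-0.12,0]

```text
t: 16.6
ee_pos: [553.5, -155.0, 169.3]
orientation: [-0.327, -3.124, -0.0]
ft_force: [0.3, 1.0, -0.7]
width: 46.6
```

move_arm:
  deltas:
    - [120,0,0,-0.03,0]
    - [120,-0.03,0,-0.05,0]
    - [120,-0.06,0,-0.07,0]
    - [120,-0.06,0,-0.07,0]
    - [120,-0.06,0,-0.07,0]

```text
t: 17.02
ee_pos: [613.9, -167.9, 239.4]
orientation: [0.327, 3.121, -0.001]
ft_force: [0.7, -0.3, -1.1]
width: 46.6
```

```bash
python3 - <<'E'
from h import *
st();im=get_image("wrist");cv2.imwrite("pics/w17.png",im);pose=T();Rm,p=pose
cv2.imwrite("pics/w17z.png",cv2.resize(im[0:240,180:330],None,fx=2.5,fy=2.5,interpolation=cv2.INTER_CUBIC))
s=get_image("scene");cv2.imwrite("pics/s17.png",cv2.resize(s[150:270,160:260],None,fx=5,fy=5,interpolation=cv2.INTER_CUBIC));cv2.imwrite("pics/s17f.png",s)
for n in ["knife_mid","knife_shoulder","front_clip","rear_clip","guard"]:
    r=place_of("wrist",n); print(n,[(np.round(d["location"],1),round(d["conf"],2)) for d in r][:1])
E
```

```text
t 17.02 p [ 613.93 -167.86  239.42] F [ 0.73 -0.34 -1.06] M [ 0.02  0.03 -0.04] w 46.61936475775068
knife_mid [(array([ 561.7, -156.9,   42.4]), 0.59)]
knife_shoulder [(array([ 468.2, -137.5,   41.4]), 0.85)]
front_clip [(array([ 524.4, -150.2,   41.3]), 0.7)]
rear_clip [(array([ 627.9, -175. ,   43.1]), 0.72)]
guard [(array([ 449.8, -135.6,   42.4]), 0.69)]
```

View pics/w17z.png

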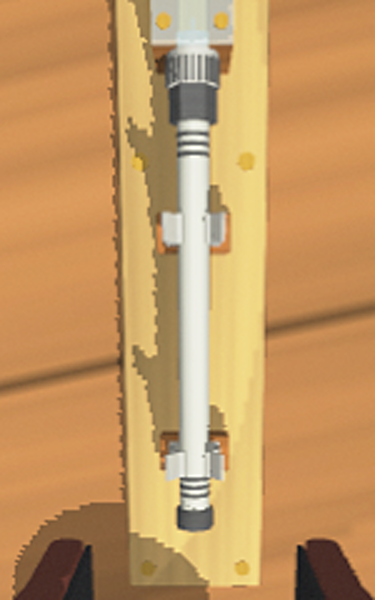

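View pics/s17.png

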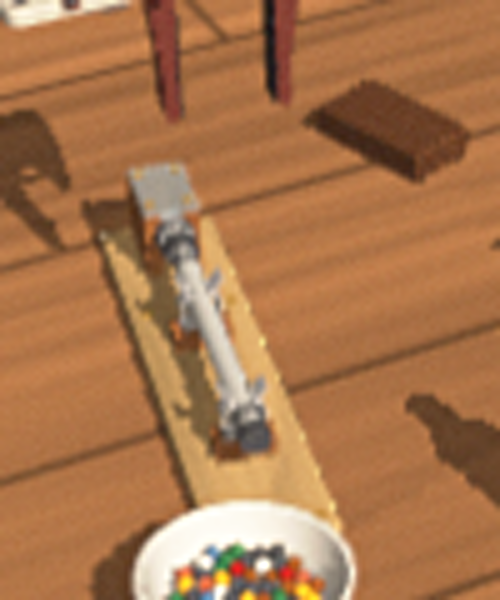

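View pics/s17f.png

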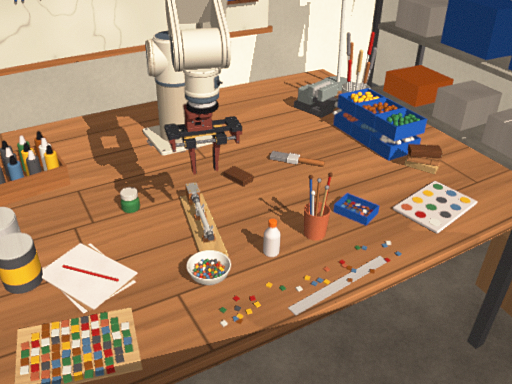

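```bash
python3 - <<'E'
from h import *
st();print(close_job())
E
```

```text
t 17.37 p [ 611.55 -167.3   236.69] F [-0.08 -0.17  0.45] M [ 0.04  0.03 -0.02] w 46.770346609144376
the job is handed in; nothing more can be done
None
```

The knife is in its dock: snapped into both clips, blade in the guard, collar against the steel sleeve. I handed the job in at about 17.4 s.

- **Pressing down:** I pressed with the blade tip about 5 mm short of the sleeve. The rear clip snapped first, so the knife tipped nose-up for a moment before the front clip snapped. It then bottomed on the saddles: the wrist read about 12 N with no further movement.
- **Sliding forward:** It slid about 33 mm against roughly 6.5 N. It then stopped dead while the push rose to about 14 N, which puts about 8 N on the sleeve. I eased the push off and opened the gripper before lifting straight up.
- **Last checks:** The final pictures show both clips around the barrel, the collar touching the sleeve, and nothing else on the bench visibly moved. The network put the knife's axis at about 41–42 mm, against 42 mm when home. The wrist force was about zero and the arm was clear.
- **Disagreements:** The two estimates of the dock's heading differed by about 1°, and those of its sideways position by 2–3 mm. I settled both from close wrist-camera views before pressing.

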